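# Refit a chainsaw tank cap without crossing its threads

## Task

Screw the orange cap back onto the filler neck of the chainsaw lying on the bench: set it on upright and start it gently clockwise. If it binds early, while the cap still stands high, the threads are crossed: stop, do not force it, turn it back anticlockwise until it drops into the start of the thread, then turn it clockwise until it is fully home and let go. Keep every load on the threads light throughout, and leave the other things on the bench where they are.

Things in the scene. Friction and masses are not known exactly. Their poses are not given: they have to be found in the camera images.
- cap: Orange round screw cap, open below, 53 mm across (56 over ribs), flat top at 26.5 mm, 60 g, standing upright. Origin: centre of its lower rim, z up. Inside, three equal pins 4.5 mm thick, undersides 2 mm above the rim, point inward and run in the neck's threads.
- cap_grip (a point): Middle of the black grip bar on the cap's flat top, 39.5 mm above the cap's origin. The bar is 46 mm long (along the cap's x), 12 mm wide (along y) and stands 26.5 to 51.5 mm above the origin.
- saw: Yellow and black chainsaw on its side, fixed; body 280 x 180 x 120 mm, bar along +x. Origin on the bench, straight below the filler neck's axis. A hoop handle 175 mm from that axis towards +x rises to 158 mm above the bench. The neck is rubber mounted: yields 1 mm per 4 N downward, twists 0.05 rad per 0.1 N m.
- neck (a point): Centre of the top of the black collar at the filler neck's foot, 124 mm above the bench, on the neck's upright axis. Cap origin above it: about 1 mm fully home (hard end stop); 5.5 to 7 mm when the pins have just dropped into the thread starts; 9 to 15 mm when they ride on top (crossed). Threads are spoilt by over 30 N between cap and saw: 30 N of push or 0.5 N m against a stop; 0.2 N m shows a stop.
- neck_top (a point): Centre of the top of the grey neck, 21 mm above the collar: post 34 mm across (chamfer 2.5 mm wide, 3 high), threads 44 mm across, 1 mm play for the cap. Three thread starts 120 deg apart, at an angle that varies and no pose tells; they fall 7 mm per 120 deg clockwise from above.
- neck_axis (a point): A point on the neck's axis 150 mm above the collar. A cap on top of the threads, turned clockwise, jams on a stop within 80 deg; turned back anticlockwise under light downward load it drops about 7 mm into the starts (windows 22 deg wide) after at most 110 deg, then meets a wall. From there home is 85 to 107 deg clockwise.
- oil_bottle: Bystander: closed blue bottle with a white cap, 64 mm across, 170 mm tall, standing; origin at the centre of its base.
- screwdriver: Bystander: screwdriver with a red handle lying on the bench, about 200 mm long along its x; origin at its middle, underside.
- nail_box: Bystander: red box 70 x 110 x 45 mm; origin at the centre of its underside.
- tape_roll: Bystander: blue roll of tape lying flat, 96 mm across, 25 mm high; origin at the centre of its underside.
Not all that is in view belongs to the job. Of the things like the cap, leave any that is blue; of the rest the smaller one is meant.

How it is judged:
By the outcome, as a careful person would: the job done as asked, in the order asked, and still so for the second after the job is handed in, with the robot touching nothing.
It also fails if it takes over 72 s, if anything falls off the work surface, if the arm or the gripper's body presses on something with over 40 N, if the wrist force passes 120 N, or if a joint passes its speed limit or range.

## Robot

A 6-joint arm with a two-finger parallel gripper is mounted at the origin on the work surface. World frame = base frame: x ahead of the robot, y to its left, z up, the work surface at z = 0. Lengths are in mm, angles in rad, forces in N, time in s.
With the tool pointing down it reaches from about 325 to 775 mm from the base axis. Payload 5.5 kg.
Tool frame: the origin (TCP) lies midway between the tips of the shut fingers; the grasp point (between the pads) lies 19 mm behind it; x points along the fingers, y is the direction in which the jaws open and shut, and the axes are right-handed (so a half turn about x gives the same grasp; the last joint's range is limited). The gripper opens to 85 mm and grips with 20 to 120 N. Pads are 22 mm wide; open, the fingers measure 114 mm over their backs; the gripper's body (76 mm by 85 mm) begins 54 mm behind the grasp point. The pads swing forward as they close: fully open they stand 13 mm farther back than shut.
Start: joints at [-1.258, 0.091, 1.231, -0, 1.82, -0.057], TCP at [216.858, -559.454, 231.275] pointing down, gripper open.
Joint ranges: [-2.87, 2.87], [-0.86, 2.18], [0.17, 2.46], [-1.51, 4.65], [0.06, 2.69], [-2.65, 2.65]. Speed limits (rad/s): [2.57, 2.57, 3.01, 3.14, 3.14, 3.14].

## Interface

Orientations are given as a 3x3 rotation matrix whose columns are the frame's x, y, z axes.
In Python, from workcell import r gives the robot as it stands.
- The arm moves only by the tool step_arm, never from a script. Its argument "motion" is text: rows parted by semicolons, each of 7 numbers parted by spaces: the finger opening in m, from 0 to 0.0854, then the shift along the tool's x, y, z in m, then the turn, a rotation vector about the tool's x, y, z in degrees. A call has 1 to 12 rows; each row is the pose to reach, as a shift and turn from the pose commanded when the call began, along the tool's axes at that moment; what a row does not reach only later rows make up. A row lasts 1/8 s, in which the tool goes at most 62.5 mm and 10.7 degrees, less where a joint would pass 70% of its speed; a pose out of reach is approached as far as the arm can. A call with a gripper value outside its range is refused whole. The fingers move at their own pace and stop on an object; "squeeze" is the grip in N (left out, the last holds). Time passes only in rows, so rows that repeat a pose let the fingers close. It gives the time, the measured TCP pose, the force and the opening at its end, in the units of the state.
- r.get_state(): the state, without advancing time (a new reading comes with each control period).
- r.read_camera(name): name is "scene" or "top"; returns a dict with "image" (420x560x3 uint8, red, green, blue), "fx", "fy", "cx", "cy" (pixels), "camera_from_world" (4x4, takes a point from world to camera coordinates). Camera axes: x right, y down, z forward; pixel columns grow to the right and rows downward; lengths in mm; the calibration is good to about 2 mm. A picture is of the moment at which its call begins. There is no depth.
- r.sign_off(): hands the job in, once; it reports no verdict.
The state is a dict: "time": time; "qpos": joint angles; "joint_vel": joint speeds; "effort": joint torques, N m; "position": TCP position; "ee_rot": TCP orientation; "contact_force": force on the tool from outside, world axes, zero at the start; "wrist_torque": the same for the moment, N m; "width": finger opening in mm.
Only numpy, scipy, OpenCV 4.12 (cv2) and the standard library are available. Lean on these libraries where they do the work, as an engineer would, in place of code of your own. Each camera call takes 0.05 s, during which the arm holds its last target. There are 200 camera calls.

## Working session

There is one attempt and no reset: what is moved stays moved. The work goes in short steps, Python scripts to look and compute and a tool call to move; the robot and the scene stay as the last step left them, time stands still between calls to the robot, and variables do not carry over. Pictures are saved under pics/ and viewed, about 8 in all and at most 12, crops included, and the job is handed in when it is done.

Besides the shell and the picture viewer there is one more tool, called after ">>>" as name(argument=value, ...) on one line, values as JSON. step_arm: Moves the arm, as the interface text tells. Its arguments: {"type":"object","properties":{"motion":{"type":"string"},"squeeze":{"type":"number"}},"required":["motion"]}

```bash
mkdir -p pics; cat > h.py <<'E'
import numpy as np, cv2
from workcell import r
def cam(n,save=None):
    c=r.read_camera(n)
    if save: cv2.imwrite('pics/'+save,c['image'][:,:,::-1])
    return c
def ray(c,u,v):
    T=c['camera_from_world'];R=T[:3,:3];t=T[:3,3]
    d=R.T@np.array([(u-c['cx'])/c['fx'],(v-c['cy'])/c['fy'],1]);return -R.T@t,d
def onz(c,u,v,z):
    o,d=ray(c,u,v);return o+d*(z-o[2])/d[2]
def proj(c,p):
    T=c['camera_from_world'];q=T[:3,:3]@np.array(p)+T[:3,3]
    return np.array([c['fx']*q[0]/q[2]+c['cx'],c['fy']*q[1]/q[2]+c['cy']])
def tri(c1,p1,c2,p2):
    o1,d1=ray(c1,*p1);o2,d2=ray(c2,*p2)
    s=np.linalg.lstsq(np.c_[d1,-d2],o2-o1,rcond=None)[0]
    return (o1+s[0]*d1+o2+s[1]*d2)/2,np.linalg.norm(o1+s[0]*d1-o2-s[1]*d2)
E
python3 - <<'E'
from h import *
a=cam('scene','s0.png');b=cam('top','t0.png')
for c in(a,b): print(c['fx'],c['camera_from_world'].round(3).tolist(),ray(c,0,0)[0])
s=r.get_state();print(s)
E
```

```text
421.50393697740714 [[0.854, 0.52, -0.005, -441.02], [0.387, -0.641, -0.663, -95.847], [-0.348, 0.564, -0.749, 1538.542], [0.0, 0.0, 0.0, 1.0]] [ 948.91180446 -699.91818342 1086.49837924]
517.3060081680178 [[0.021, -1.0, 0.01, -36.405], [-0.995, -0.022, -0.097, 553.987], [0.097, -0.008, -0.995, 1472.733], [0.0, 0.0, 0.0, 1.0]] [ 408.77305599  -13.02353428 1519.83726016]
{'time': 0.1, 'qpos': array([-1.25773009e+00,  9.18025438e-02,  1.23179287e+00, -3.47294236e-06,
        1.81976324e+00, -5.66862230e-02]), 'joint_vel': array([ 3.50589140e-04, -1.18396091e-03, -3.48155378e-03,  2.48702994e-04,
        4.37562494e-05, -5.95415991e-04]), 'effort': array([ 2.74542581e-03, -4.60217714e+01, -4.19218397e+01,  4.04107357e-05,
        1.06191030e-02,  2.67988281e-05]), 'position': array([ 216.75961262, -559.21293724,  230.23708164]), 'ee_rot': array([[-5.47090062e-04,  3.61383357e-01, -9.32417165e-01],
       [ 1.67912445e-03, -9.32415658e-01, -3.61383758e-01],
       [-9.99998441e-01, -1.76335393e-03, -9.66922912e-05]]), 'contact_force': array([-0.17974313, -0.0976093 ,  1.15522752]), 'wrist_torque': array([-0.00894613,  0.01402561, -0.04080248]), 'width': 85.78472517527342}
```

View pics/s0.png

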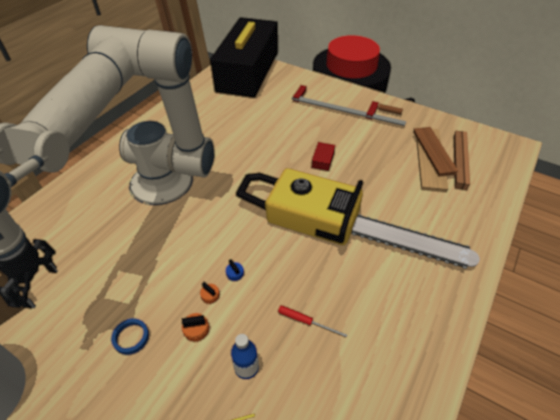

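View pics/t0.png

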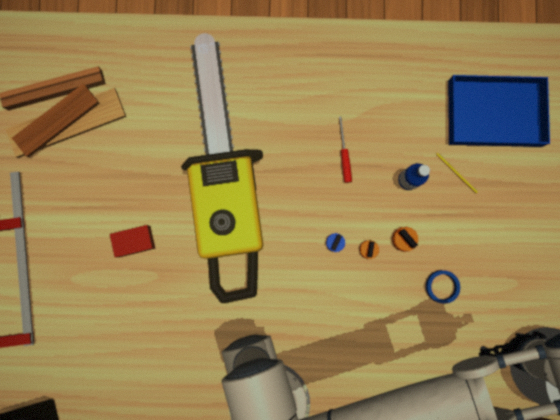

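Candidates for the cap in the top view are blue (336,242), orange (369,249) and orange (404,239). In the scene view they are (234,271), (210,292) and (195,326). The blue one is excluded and the smaller orange at top (369,249) fits. I'll confirm that with sizes and one crop.

```bash
python3 - <<'E'
from h import *
a=cam('scene');b=cam('top')
def blobs(c,lo,hi,mn,box):
    h=cv2.cvtColor(c['image'],cv2.COLOR_RGB2HSV);m=cv2.inRange(h,np.array(lo),np.array(hi))
    m2=np.zeros_like(m);x0,y0,x1,y1=box;m2[y0:y1,x0:x1]=m[y0:y1,x0:x1]
    m2=cv2.morphologyEx(m2,cv2.MORPH_CLOSE,np.ones((7,7)))
    for k in cv2.findContours(m2,cv2.RETR_EXTERNAL,cv2.CHAIN_APPROX_NONE)[0]:
        if cv2.contourArea(k)>mn: yield cv2.minEnclosingCircle(k),cv2.minAreaRect(k),cv2.contourArea(k)
for (c_,r_),rect,A in blobs(b,(3,170,90),(16,255,255),60,(320,200,440,280)):
    p=onz(b,*c_,20);q=onz(b,c_[0]+r_,c_[1],20)
    print('top orange',np.round(c_,1),r_,A,p.round(1),'diam',2*np.linalg.norm(p-q), rect)
for (c_,r_),rect,A in blobs(a,(3,170,90),(16,255,255),60,(180,270,240,350)):
    print('scene orange',np.round(c_,1),r_,A,onz(a,*c_,13).round(1))
# bar directions: dark pixels near the small cap in top
for c,n,(u,v),w in((b,'top',(369,249),9),(b,'topbig',(404,239),12)):
    g=c['image'].max(2).astype(int); ys,xs=np.where(g[v-w:v+w+1,u-w:u+w+1]<75); ys+=v-w;xs+=u-w
    P=np.array([onz(c,x,y,51.5)[:2] for x,y in zip(xs,ys)]);m=P.mean(0);w_,V=np.linalg.eigh(np.cov((P-m).T))
    print(n,len(P),'bar centre',m.round(1),'dir deg',np.degrees(np.arctan2(V[1,1],V[0,1])),np.sqrt(w_*12))
# neck: dark blob on yellow body
for c,(u,v),w in((b,(222,222),18),(a,(301,186),14)):
    g=c['image'].max(2);m=(g[v-w:v+w+1,u-w:u+w+1]<110).astype(np.uint8)
    k=max(cv2.findContours(m,cv2.RETR_EXTERNAL,cv2.CHAIN_APPROX_NONE)[0],key=cv2.contourArea)
    e=cv2.fitEllipse(k);cc=(e[0][0]+u-w,e[0][1]+v-w);print('neck',cc,e[1:],[onz(c,*cc,z).round(1) for z in(124,145)])
t=cv2.resize(b['image'][205:275,315:425],None,fx=5,fy=5,interpolation=cv2.INTER_CUBIC)
n=cv2.resize(b['image'][145:265,175:275],None,fx=2.9,fy=2.9,interpolation=cv2.INTER_CUBIC)[:350]
t2=cv2.resize(a['image'][150:230,245:295+75],(390,250),interpolation=cv2.INTER_CUBIC)
t3=cv2.resize(a['image'][260:340,180:260],(250,250),interpolation=cv2.INTER_CUBIC)
o=np.zeros((600,800,3),np.uint8);o[:350,:550]=t
o[:n.shape[0],555:555+min(n.shape[1],245)]=n[:,:245];o[350:,:390]=t2;o[350:,400:650]=t3
cv2.imwrite('pics/c1.png',o[:,:,::-1])
E
```

```text
top orange [368.5 249.5] 9.823541641235352 246.5 [ 443.5 -280.6   20. ] diam 57.00232872267782 ((368.5, 249.5), (17.0, 19.0), 90.0)
top orange [404.6 238.5] 12.825251579284668 448.0 [ 477.7 -385.4   20. ] diam 74.67955021119816 ((404.5, 239.0), (24.0, 25.0), 90.0)
scene orange [195.1 327.4] 13.139972686767578 288.0 [ 475.2 -385.7   13. ]
scene orange [209. 293.] 9.486932754516602 228.5 [ 442.2 -282.1   13. ]
top 68 bar centre [ 444.7 -279.8] dir deg 168.61890008176934 [12.81119663 42.75870831]
topbig 136 bar centre [ 476.7 -385.7] dir deg -138.58128128197367 [18.59803038 58.91487707]
neck (222.01010131835938, 222.0576877593994) ((24.81500244140625, 24.987882614135742), 50.958946228027344) [array([506.5, 134.6, 124. ]), array([505. , 132.4, 145. ])]
neck (300.85167694091797, 186.4569787979126) ((15.204076766967773, 20.60797691345215), 92.85198974609375) [array([507.9, 131.7, 124. ]), array([517.5, 113.5, 145. ])]
```

View pics/c1.png

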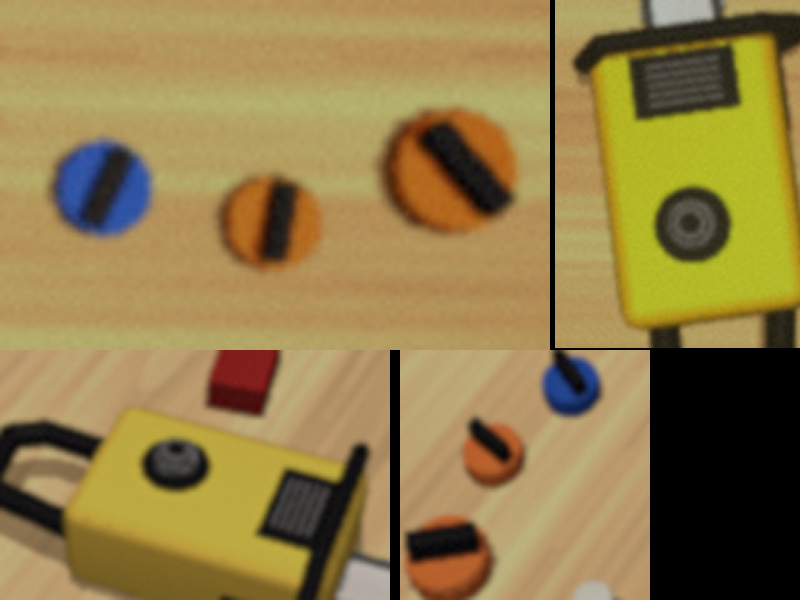

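Only the smaller orange cap at top (369,249) measures 57 mm; the other orange one is 75 mm. It sits at about (444,-280), bar direction about -11°. The neck is at about (506.5,133.5). I'm moving above the cap now.

>>> step_arm(motion="0.06 0.02 -0.03 -0.05 5 0 0; 0.06 0.03 -0.06 -0.10 11 0 0; 0.06 0.05 -0.09 -0.155 17 0 0; 0.06 0.07 -0.12 -0.21 23 0 0; 0.06 0.09 -0.15 -0.265 28 0 0; 0.06 0.1 -0.178 -0.313 32.6 0 0; 0.06 0.1 -0.178 -0.313 32.6 0 0; 0.06 0.1 -0.178 -0.313 32.6 0 0; 0.06 0.1 -0.178 -0.313 32.6 0 0", squeeze=40)

```text
time: 1.32
position: [443.8, -281.7, 131.8]
ee_rot: [[0.0, -0.199, -0.98], [-0.001, -0.98, 0.199], [-1.0, 0.001, -0.0]]
contact_force: [-0.3, -0.2, 0.1]
width: 59.9
```

```bash
cat >> h.py <<'E'
def st():
    s=r.get_state();R=s['ee_rot'];y=R[:,1]
    print('t',round(s['time'],2),'p',s['position'].round(1),'yang',round(np.degrees(np.arctan2(y[1],y[0])),1),'tilt',R[:2,0].round(4),'q',np.degrees(s['qpos']).round(1)[[0,5]],'F',s['contact_force'].round(1),'M',s['wrist_torque'].round(2),'w',round(s['width'],1));return s
def delta(s,p): print('tool shift mm',(s['ee_rot'].T@(np.array(p)-s['position'])).round(1))
E
python3 - <<'E'
from h import *
s=st();delta(s,[444,-280.3,29.5])
b=cam('top','t2.png');a=cam('scene')
t=cv2.resize(b['image'][200:290,320:430],None,fx=5,fy=5,interpolation=cv2.INTER_CUBIC)
n=cv2.resize(a['image'][220:345,150:260],None,fx=3.6,fy=3.6,interpolation=cv2.INTER_CUBIC)
o=np.zeros((450,550+n.shape[1],3),np.uint8);o[:,:550]=t;o[:n.shape[0],550:]=n
cv2.imwrite('pics/c2.png',o[:,:800,::-1])
E
```

```text
t 1.32 p [ 443.8 -281.7  131.8] yang -101.5 tilt [ 0.0003 -0.0008] q [-36.1  65.4] F [-0.3 -0.2  0.1] M [0.03 0.03 0.03] w 59.9
tool shift mm [ 1.023e+02 -1.500e+00  1.000e-01]
```

View pics/c2.png

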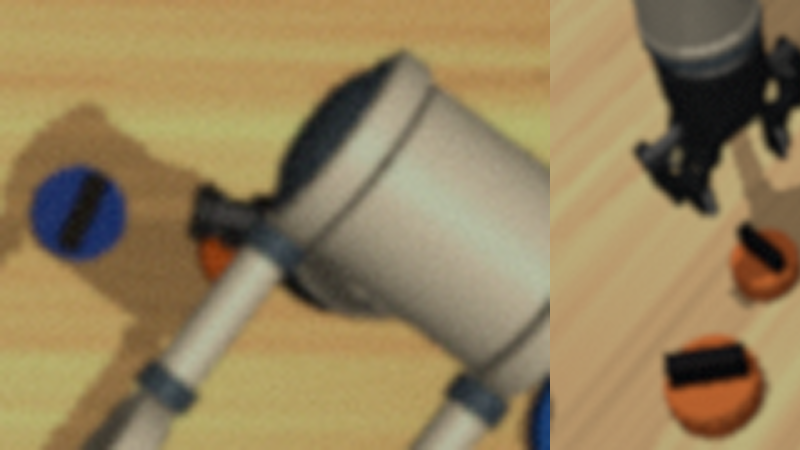

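The gripper is above the cap, with the bar aligned and the neighbours clear. Descending.

>>> step_arm(motion="0.06 0.03 -0.001 0 0 0 0; 0.06 0.06 -0.0015 0 0 0 0; 0.06 0.08 -0.0015 0 0 0 0; 0.06 0.09 -0.0015 0 0 0 0; 0.06 0.098 -0.0015 0 0 0 0; 0.06 0.101 -0.0015 0 0 0 0; 0.06 0.101 -0.0015 0 0 0 0; 0.06 0.101 -0.0015 0 0 0 0")

```text
time: 2.42
position: [445.0, -279.1, 31.0]
ee_rot: [[0.001, -0.198, -0.98], [-0.001, -0.98, 0.198], [-1.0, 0.001, -0.001]]
contact_force: [-0.1, -0.3, -0.4]
width: 60.3
```

```bash
python3 - <<'E'
from h import *
s=st();delta(s,[444,-280.3,29.5])
E
```

```text
t 2.42 p [ 445.  -279.1   31. ] yang -101.4 tilt [ 0.001  -0.0007] q [-35.8  65.6] F [-0.1 -0.3 -0.4] M [-0.03  0.01  0.  ] w 60.3
tool shift mm [1.5 1.4 0.8]
```

>>> step_arm(motion="0.03 0 0.0005 0 0 0 0; 0.015 0.001 0.0005 0 0 0 0; 0.008 0.001 0.0005 0 0 0 0; 0.005 0.001 0.0005 0 0 0 0; 0.005 0.001 0.0005 0 0 0 0; 0.005 0.001 0.0005 0 0 0 0; 0.005 0.001 0.0005 0 0 0 0", squeeze=50)

```text
time: 3.3
position: [444.6, -279.4, 29.4]
ee_rot: [[0.0, -0.198, -0.98], [-0.0, -0.98, 0.198], [-1.0, 0.0, -0.0]]
contact_force: [0.5, 0.2, 1.9]
width: 10.7
```

```bash
python3 - <<'E'
from h import *
s=st()
E
```

```text
t 3.3 p [ 444.6 -279.4   29.4] yang -101.4 tilt [ 0.0002 -0.0001] q [-35.9  65.6] F [0.5 0.2 1.9] M [-0.01 -0.   -0.05] w 10.7
```

Gripped (width 10.7). Now lifting, carrying to above the neck and turning so that joint 6 is near mid-range.

>>> step_arm(motion="0.005 -0.02 0 0 0 0 0; 0.005 -0.06 0 0 0 0 0; 0.005 -0.1 -0.02 0.001 -7 0 0; 0.005 -0.14 -0.05 0.003 -15 0 0; 0.005 -0.17 -0.09 0.005 -24 0 0; 0.005 -0.185 -0.135 0.007 -33 0 0; 0.005 -0.185 -0.18 0.009 -42 0 0; 0.005 -0.185 -0.225 0.011 -51 0 0; 0.005 -0.185 -0.27 0.013 -60 0 0; 0.005 -0.185 -0.31 0.0155 -69 0 0; 0.005 -0.185 -0.35 0.0175 -77 0 0; 0.005 -0.185 -0.37 0.019 -84 0 0")

```text
time: 4.8
position: [499.0, 89.0, 215.6]
ee_rot: [[0.001, 0.956, -0.293], [0.0, -0.293, -0.956], [-1.0, 0.001, -0.001]]
contact_force: [-0.1, 0.3, -1.7]
width: 10.7
```

```bash
python3 - <<'E'
from h import *
s=st();delta(s,[506.5,133.5,205])
E
```

```text
t 4.8 p [499.   89.  215.6] yang -17.1 tilt [0.0009 0.0005] q [ 6.3 23.3] F [-0.1  0.3 -1.7] M [ 0.01 -0.   -0.01] w 10.7
tool shift mm [ 10.6  -5.9 -44.7]
```

>>> step_arm(motion="0.005 0.003 -0.002 -0.015 -3 0 0; 0.005 0.006 -0.004 -0.03 -7 0 0; 0.005 0.01 -0.006 -0.04 -10 0 0; 0.005 0.01 -0.006 -0.0447 -10 0 0; 0.005 0.01 -0.006 -0.0447 -10 0 0")

```text
time: 5.42
position: [506.9, 131.4, 204.4]
ee_rot: [[-0.0, 0.992, -0.13], [-0.0, -0.13, -0.992], [-1.0, 0.0, 0.0]]
contact_force: [0.4, -1.3, -0.4]
width: 11.1
```

```bash
python3 - <<'E'
from h import *
s=st()
a=cam('scene');b=cam('top')
A0=cv2.imread('pics/s0.png');B0=cv2.imread('pics/t0.png')
def crop(img,c,u,v,w,k,circ):
    o=cv2.resize(img[v-w:v+w,u-w:u+w],None,fx=k,fy=k,interpolation=cv2.INTER_CUBIC)
    for (x,y,z,rad,col) in circ:
        P=np.array([proj(c,[x+rad*np.cos(t),y+rad*np.sin(t),z]) for t in np.linspace(0,2*np.pi,60)])
        P=(P-[u-w,v-w]+.5)*k-.5
        cv2.polylines(o,[P.astype(np.int32)],True,col,1)
    return o
N=[(506,133.3,145,14.5,(0,0,255)),(506,133.3,142,17,(0,255,0)),(506,133.3,135,22,(255,255,0))]
C=[(s['position'][0],s['position'][1],s['position'][2]-29.4,26.5,(0,0,255))]
i1=crop(B0,b,222,222,22,9,N);i2=crop(A0,a,301,186,22,9,N);i3=crop(a['image'][:,:,::-1].copy(),a,301,175,36,8,N+C)[:570]
o=np.zeros((600,800,3),np.uint8);
i1=cv2.resize(i1,(298,298));i2=cv2.resize(i2,(298,298));i3=cv2.resize(i3,(500,500))
o[:298,:298]=i1;o[300:598,:298]=i2;o[:500,300:]=i3
cv2.imwrite('pics/c3.png',o)
E
```

```text
t 5.42 p [506.9 131.4 204.4] yang -7.5 tilt [-0.     -0.0002] q [10.8 18.3] F [ 0.4 -1.3 -0.4] M [-0.02  0.01  0.03] w 11.1
```

View pics/c3.png

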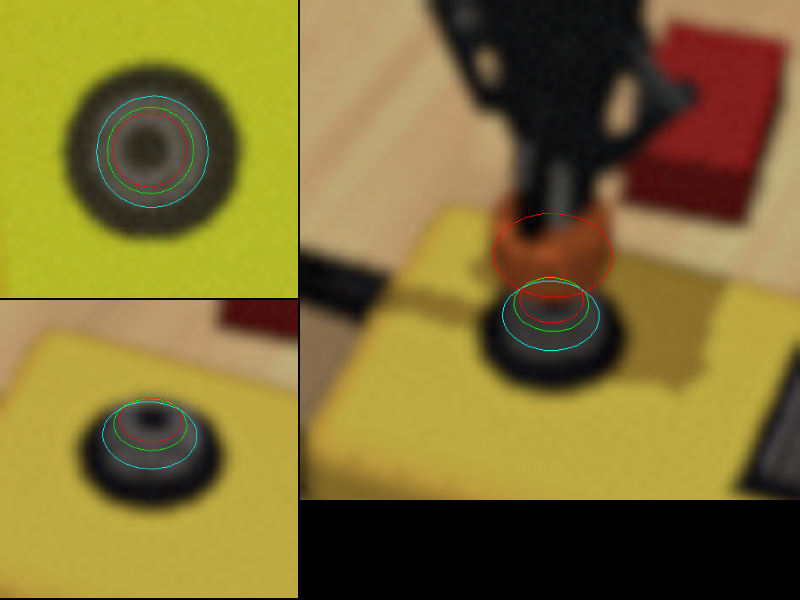

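The overlay shows the cap centred on the TCP in the scene view. The neck's hole lies about 2 mm further in +y than I assumed, so the axis is about (506.2,135). I'll average a few readings to remove the sensor noise.

```bash
cat >> h.py <<'E'
def avg(n=5):
    L=[]
    for i in range(n): L.append(r.get_state()); cam('top')
    P=np.array([s['position'] for s in L]);F=np.array([s['contact_force'] for s in L]);M=np.array([s['wrist_torque'] for s in L])
    print('avg p',P.mean(0).round(2),'sd',P.std(0).round(2),'F',F.mean(0).round(1),'M',M.mean(0).round(3));s=L[-1];s['position']=P.mean(0);return s
E
python3 - <<'E'
from h import *
s=avg(6);st();delta(s,[506.2,135,178])
E
```

```text
avg p [506.86 131.13 204.46] sd [0.02 0.06 0.04] F [ 0.3 -0.  -0.8] M [-0.    -0.002  0.027]
t 5.83 p [506.8 131.3 204.4] yang -7.4 tilt [0.0002 0.    ] q [10.8 18.2] F [-0.2 -0.  -0.8] M [-0.01 -0.    0.02] w 11.2
tool shift mm [26.5 -1.2 -3.7]
```

>>> step_arm(motion="0.005 0.005 -0.001 -0.002 0 0 0; 0.005 0.012 -0.001 -0.0037 0 0 0; 0.005 0.02 -0.001 -0.0037 0 0 0; 0.005 0.025 -0.001 -0.0037 0 0 0; 0.005 0.029 -0.001 -0.0037 0 0 0; 0.005 0.031 -0.001 -0.0037 0 0 0; 0.005 0.033 -0.001 -0.0037 0 0 0; 0.005 0.033 -0.001 -0.0037 0 0 0")

```text
time: 6.82
position: [506.3, 135.3, 171.2]
ee_rot: [[-0.0, 0.992, -0.129], [-0.0, -0.129, -0.992], [-1.0, -0.0, 0.0]]
contact_force: [0.1, -0.3, -1.3]
width: 11.0
```

```bash
python3 - <<'E'
from h import *
s=avg(4);st();delta(s,[506.2,135,168])
E
```

```text
avg p [506.34 135.31 171.4 ] sd [0.04 0.01 0.1 ] F [-0.1  0.3 -0.8] M [ 0.001 -0.007 -0.005]
t 7.03 p [506.4 135.3 171.5] yang -7.4 tilt [0.0003 0.0001] q [11.2 18.7] F [-0.3 -0.2 -0.6] M [-0.03 -0.01 -0.01] w 10.9
tool shift mm [ 3.4 -0.1  0.3]
```

>>> step_arm(motion="0.005 0.001 0 0 0 0 0; 0.005 0.002 0 0 0 0 0; 0.005 0.003 0 0 0 0 0; 0.005 0.004 0 0 0 0 0; 0.005 0.004 0 0 0 0 0")

```text
time: 7.65
position: [506.5, 135.4, 167.8]
ee_rot: [[0.001, 0.992, -0.129], [0.0, -0.129, -0.992], [-1.0, 0.001, -0.0]]
contact_force: [-0.1, -0.2, 3.1]
width: 10.6
```

```bash
python3 - <<'E'
from h import *
s=avg(3);st()
E
```

```text
avg p [506.45 135.36 167.8 ] sd [0.01 0.01 0.03] F [0.2 0.1 3.2] M [ 0.084  0.099 -0.02 ]
t 7.8 p [506.4 135.4 167.7] yang -7.4 tilt [0.0007 0.0002] q [11.2 18.7] F [-1.4 -0.5  3.8] M [ 0.07  0.09 -0.03] w 10.7
```

Contact came at 14.4 mm above the collar, so the cap is riding on top of the threads with a light 3 N. I'm starting it gently clockwise.

>>> step_arm(motion="0.005 0.0005 0 0 4 0 0; 0.005 0.001 0 0 8 0 0; 0.005 0.0013 0 0 12 0 0; 0.005 0.0016 0 0 16 0 0; 0.005 0.0016 0 0 16 0 0")

```text
time: 8.43
position: [506.0, 135.9, 165.0]
ee_rot: [[-0.001, 0.918, -0.396], [0.001, -0.396, -0.918], [-1.0, -0.001, -0.0]]
contact_force: [0.0, 3.4, -0.9]
width: 11.2
```

```bash
python3 - <<'E'
from h import *
s=avg(2);st()
E
```

```text
avg p [506.05 135.88 165.05] sd [0.   0.01 0.04] F [-0.1  3.1 -1.1] M [ 0.668 -0.006  0.029]
t 8.53 p [506.1 135.8 165.2] yang -23.3 tilt [-0.0009  0.0009] q [11.3 34.6] F [ 0.   3.8 -1.6] M [ 0.76 -0.01  0.02] w 10.8
```

The lateral force is +3 N in y, so the cap sits slightly to -y of the neck. I'm shifting +0.8 mm in y, then pressing lightly.

>>> step_arm(motion="0.005 0 -0.0006 -0.0006 0 0 0; 0.005 0.0005 -0.0006 -0.0006 0 0 0; 0.005 0.001 -0.0006 -0.0006 0 0 0; 0.005 0.001 -0.0006 -0.0006 0 0 0")

```text
time: 9.02
position: [506.0, 136.0, 164.8]
ee_rot: [[0.0, 0.918, -0.397], [-0.0, -0.397, -0.918], [-1.0, 0.0, -0.0]]
contact_force: [0.4, 1.5, 0.6]
width: 11.1
```

```bash
python3 - <<'E'
from h import *
s=avg(2);st()
E
```

```text
avg p [506.02 136.03 164.83] sd [0. 0. 0.] F [-0.   1.6  0.3] M [ 0.354 -0.022 -0.029]
t 9.12 p [506.  136.1 164.8] yang -23.4 tilt [ 0.0002 -0.    ] q [11.3 34.7] F [-1.2  2.5 -0.1] M [ 0.39 -0.05 -0.02] w 10.9
```

>>> step_arm(motion="0.005 0.0005 -0.0002 -0.0005 0 0 0; 0.005 0.001 -0.0002 -0.0005 0 0 0; 0.005 0.0015 -0.0002 -0.0005 0 0 0; 0.005 0.0015 -0.0002 -0.0005 0 0 0")

```text
time: 9.62
position: [505.9, 136.5, 163.0]
ee_rot: [[-0.0, 0.918, -0.397], [-0.0, -0.397, -0.918], [-1.0, -0.0, 0.0]]
contact_force: [-0.5, -0.5, -0.8]
width: 10.9
```

```bash
python3 - <<'E'
from h import *
s=avg(2);st()
E
```

```text
avg p [505.93 136.52 163.04] sd [0.01 0.01 0.03] F [ 0.1 -0.2 -0.7] M [-0.012 -0.034 -0.022]
t 9.72 p [506.  136.6 163.1] yang -23.4 tilt [-0.0002 -0.0001] q [11.4 34.8] F [-0.1 -0.  -0.5] M [-0.04 -0.   -0.07] w 11.1
```

Lateral load is gone; axis ≈ (505.9,136.5). Continuing down lightly to find the ride height.

>>> step_arm(motion="0.005 0.0005 0 0 0 0 0; 0.005 0.001 0 0 0 0 0; 0.005 0.0015 0 0 0 0 0; 0.005 0.0015 0 0 0 0 0")

```text
time: 10.22
position: [506.0, 136.6, 161.6]
ee_rot: [[-0.0, 0.918, -0.397], [-0.0, -0.397, -0.918], [-1.0, -0.0, 0.0]]
contact_force: [0.4, 0.3, -0.8]
width: 11.4
```

```bash
python3 - <<'E'
from h import *
s=avg(2);st()
E
```

```text
avg p [505.97 136.62 161.64] sd [0.01 0.02 0.03] F [ 0.2  0.3 -0.5] M [-0.042 -0.02  -0.011]
t 10.32 p [506.  136.6 161.7] yang -23.4 tilt [0. 0.] q [11.4 34.8] F [-0.3 -0.7 -1.2] M [ 0.01 -0.01 -0.03] w 11.0
```

>>> step_arm(motion="0.005 0.0005 0 0 0 0 0; 0.005 0.001 0 0 0 0 0; 0.005 0.0015 0 0 0 0 0; 0.005 0.0015 0 0 0 0 0")

```text
time: 10.82
position: [506.0, 136.6, 160.1]
ee_rot: [[-0.0, 0.918, -0.397], [-0.0, -0.397, -0.918], [-1.0, -0.0, 0.0]]
contact_force: [0.4, -0.1, 0.0]
width: 10.8
```

```bash
python3 - <<'E'
from h import *
s=avg(2);st()
E
```

```text
avg p [505.96 136.63 160.12] sd [0.01 0.01 0.04] F [-0.1 -0.  -0.2] M [ 0.014 -0.011  0.022]
t 10.93 p [506.  136.6 160.2] yang -23.4 tilt [ 0. -0.] q [11.4 34.8] F [-1.2 -0.6 -1.6] M [0.   0.04 0.  ] w 11.0
```

>>> step_arm(motion="0.005 0.0005 0 0 0 0 0; 0.005 0.001 0 0 0 0 0; 0.005 0.001 0 0 0 0 0")

```text
time: 11.3
position: [506.0, 136.7, 159.2]
ee_rot: [[0.0, 0.918, -0.397], [0.0, -0.397, -0.918], [-1.0, 0.0, -0.0]]
contact_force: [0.0, 0.5, 0.3]
width: 11.1
```

```bash
python3 - <<'E'
from h import *
s=avg(2);st();a=cam('scene')
o=cv2.resize(a['image'][130:220,245:365],None,fx=6,fy=6,interpolation=cv2.INTER_CUBIC)
cv2.imwrite('pics/c4.png',o[:,:,::-1])
E
```

```text
avg p [506.01 136.66 159.24] sd [0. 0. 0.] F [ 0.   0.3 -0.1] M [ 0.022 -0.011 -0.031]
t 11.4 p [506.  136.7 159.2] yang -23.4 tilt [0.0001 0.0001] q [11.4 34.8] F [-0.1  0.3 -1.1] M [ 0.04  0.04 -0.01] w 11.2
```

View pics/c4.png

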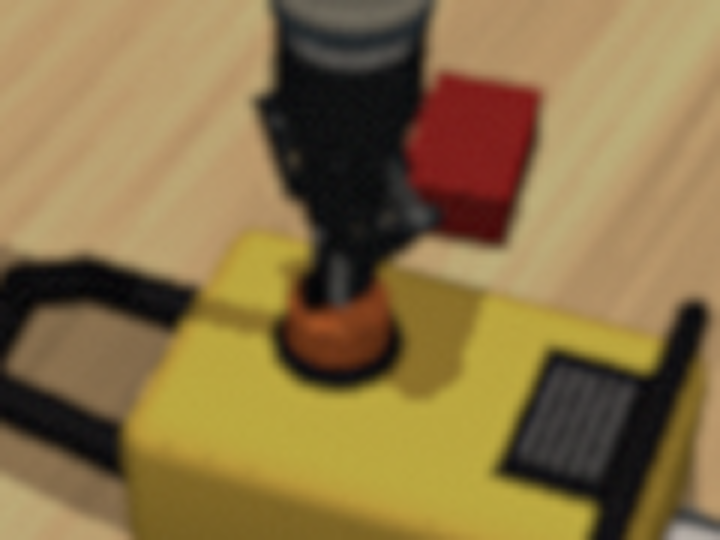

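The view shows the cap down around the neck with its rim close to the collar, about 5.8 mm above it. It stands upright and unloaded, so the pins appear to have dropped into the starts. I'm turning clockwise along the thread pitch.

>>> step_arm(motion="0.005 0.0003 0 0 4 0 0; 0.005 0.0006 0 0 8 0 0; 0.005 0.0009 0 0 12 0 0; 0.005 0.0012 0 0 16 0 0; 0.005 0.0012 0 0 16 0 0")

```text
time: 12.08
position: [506.1, 136.7, 158.1]
ee_rot: [[0.0, 0.773, -0.634], [0.0, -0.634, -0.773], [-1.0, 0.0, -0.0]]
contact_force: [-0.1, -0.1, 0.8]
width: 11.0
```

```bash
python3 - <<'E'
from h import *
s=avg(2);st()
E
```

```text
avg p [506.05 136.67 158.13] sd [0. 0. 0.] F [-0.  -0.6  0.2] M [ 0.023 -0.024  0.008]
t 12.18 p [506.  136.7 158.1] yang -39.3 tilt [0.0003 0.    ] q [11.4 50.7] F [0.3 0.3 0.2] M [ 0.02 -0.02 -0.06] w 11.1
```

>>> step_arm(motion="0.005 0.0003 0 0 4 0 0; 0.005 0.0005 0 0 8 0 0; 0.005 0.0007 0 0 12 0 0; 0.005 0.0009 0 0 16 0 0; 0.005 0.0012 0 0 20 0 0; 0.005 0.0014 0 0 24 0 0; 0.005 0.0014 0 0 24 0 0")

```text
time: 13.05
position: [506.0, 136.6, 156.7]
ee_rot: [[0.0, 0.449, -0.894], [0.0, -0.894, -0.449], [-1.0, 0.0, -0.0]]
contact_force: [0.9, -0.1, 0.9]
width: 10.6
```

```bash
python3 - <<'E'
from h import *
s=avg(2);st()
E
```

```text
avg p [506.04 136.64 156.67] sd [0.   0.01 0.01] F [ 0.4 -0.4  0.2] M [-0.005 -0.019  0.001]
t 13.15 p [506.  136.7 156.7] yang -63.3 tilt [0.0002 0.0001] q [11.4 74.7] F [ 0.4 -0.5 -0.3] M [0.03 0.   0.04] w 11.0
```

>>> step_arm(motion="0.005 0.0003 0 0 4 0 0; 0.005 0.0005 0 0 8 0 0; 0.005 0.0007 0 0 12 0 0; 0.005 0.0009 0 0 16 0 0; 0.005 0.0012 0 0 20 0 0; 0.005 0.0014 0 0 24 0 0; 0.005 0.0014 0 0 24 0 0")

```text
time: 14.02
position: [506.0, 136.6, 155.2]
ee_rot: [[0.0, 0.047, -0.999], [-0.0, -0.999, -0.047], [-1.0, 0.0, -0.0]]
contact_force: [-0.2, 0.3, 0.8]
width: 11.0
```

```bash
python3 - <<'E'
from h import *
s=avg(2);st()
E
```

```text
avg p [506.03 136.62 155.24] sd [0.02 0.01 0.02] F [0.1 0.4 0.5] M [ 0.014 -0.007  0.008]
t 14.12 p [506.  136.6 155.2] yang -87.3 tilt [ 0.0001 -0.    ] q [11.4 98.7] F [ 0.5  0.5 -0.2] M [-0.01 -0.   -0.  ] w 10.7
```

>>> step_arm(motion="0.005 0.0002 0 0 3 0 0; 0.005 0.0004 0 0 6 0 0; 0.005 0.0005 0 0 9 0 0; 0.005 0.0005 0 0 9 0 0")

```text
time: 14.62
position: [506.0, 136.6, 154.7]
ee_rot: [[0.0, -0.11, -0.994], [-0.0, -0.994, 0.11], [-1.0, 0.0, -0.0]]
contact_force: [0.3, -0.5, 0.3]
width: 11.0
```

```bash
python3 - <<'E'
from h import *
s=avg(2);st()
E
```

```text
avg p [506.01 136.62 154.71] sd [0.01 0.01 0.01] F [ 0.5 -0.5  0.2] M [ 0.016 -0.016 -0.012]
t 14.72 p [506.  136.6 154.7] yang -96.3 tilt [0.0001 0.    ] q [ 11.4 107.7] F [-0.2  0.8  0.4] M [-0.02 -0.06  0.01] w 11.0
```

>>> step_arm(motion="0.005 0.0002 0 0 3 0 0; 0.005 0.0003 0 0 6 0 0; 0.005 0.0004 0 0 7 0 0; 0.005 0.0004 0 0 7 0 0")

```text
time: 15.22
position: [506.0, 136.6, 154.3]
ee_rot: [[0.0, -0.231, -0.973], [-0.0, -0.973, 0.231], [-1.0, 0.0, -0.0]]
contact_force: [-0.2, 0.2, -0.2]
width: 10.9
```

```bash
python3 - <<'E'
from h import *
s=avg(3);st()
E
```

```text
avg p [506.01 136.62 154.3 ] sd [0.01 0.01 0.02] F [-0.   0.1 -0.2] M [-0.018 -0.017  0.004]
t 15.38 p [506.  136.6 154.3] yang -103.4 tilt [0. 0.] q [ 11.4 114.8] F [ 0.3 -0.1  0.8] M [ 0.02  0.01 -0.01] w 11.1
```

>>> step_arm(motion="0.005 0.0002 0 0 3 0 0; 0.005 0.0003 0 0 6 0 0; 0.005 0.0004 0 0 7 0 0; 0.005 0.0004 0 0 7 0 0")

```text
time: 15.88
position: [506.0, 136.6, 153.9]
ee_rot: [[0.0, -0.348, -0.937], [-0.0, -0.937, 0.348], [-1.0, -0.0, -0.0]]
contact_force: [-0.5, 0.5, 0.9]
width: 10.8
```

```bash
python3 - <<'E'
from h import *
s=avg(3);st()
E
```

```text
avg p [506.   136.63 153.89] sd [0.01 0.01 0.01] F [0.2 0.4 0.5] M [-0.04  -0.037  0.013]
t 16.02 p [506.  136.6 153.9] yang -110.4 tilt [-0. -0.] q [ 11.4 121.8] F [-0.7 -0.2  0. ] M [ 0.01 -0.07 -0.03] w 10.8
```

>>> step_arm(motion="0.005 0.0002 0 0 3 0 0; 0.005 0.0003 0 0 6 0 0; 0.005 0.0003 0 0 7 0 0; 0.005 0.0003 0 0 7 0 0")

```text
time: 16.52
position: [506.3, 136.3, 153.7]
ee_rot: [[0.001, -0.46, -0.888], [-0.001, -0.888, 0.46], [-1.0, 0.0, -0.001]]
contact_force: [2.0, -2.2, 0.8]
width: 10.7
```

```bash
python3 - <<'E'
from h import *
s=avg(3);st()
E
```

```text
avg p [506.31 136.32 153.72] sd [0.   0.03 0.01] F [ 2.5 -2.5  0.4] M [-0.46  -0.454  0.13 ]
t 16.68 p [506.3 136.4 153.7] yang -117.4 tilt [ 0.0008 -0.0005] q [ 11.4 128.8] F [ 2.6 -2.9  1.1] M [-0.54 -0.54  0.07] w 10.7
```

Torque is rising (0.13 N m) with a small lateral reaction, 94° in, so this is probably the end stop. I'll confirm with 3° more.

>>> step_arm(motion="0.005 0 0 0 2 0 0; 0.005 0 0 0 3.5 0 0; 0.005 0 0 0 3.5 0 0")

```text
time: 17.05
position: [506.2, 136.4, 153.7]
ee_rot: [[0.001, -0.515, -0.857], [-0.0, -0.857, 0.515], [-1.0, 0.0, -0.001]]
contact_force: [3.7, -4.0, 0.7]
width: 11.6
```

```bash
python3 - <<'E'
from h import *
s=avg(3);st()
E
```

```text
avg p [506.23 136.37 153.69] sd [0.01 0.   0.01] F [ 3.6 -3.6  1. ] M [-0.724 -0.655  0.205]
t 17.2 p [506.2 136.4 153.7] yang -121.0 tilt [ 0.0006 -0.0005] q [ 11.4 132.3] F [ 3.  -3.3  1.3] M [-0.74 -0.7   0.19] w 10.8
```

Torque is 0.205 N m at about 97° and about 0.3–1 mm height, so it is home. I'm unwinding the elastic twist of about 5°, then opening and rising.

>>> step_arm(motion="0.005 0 0 0 -2.5 0 0; 0.005 0 0 0 -5 0 0; 0.005 0 0 0 -5 0 0; 0.02 0 0 0 -5 0 0; 0.035 0 0 0 -5 0 0; 0.04 0 0 0 -5 0 0; 0.04 0 0 0 -5 0 0; 0.04 -0.005 0 0 -5 0 0; 0.04 -0.02 0 0 -5 0 0; 0.04 -0.04 0 0 -5 0 0; 0.04 -0.06 0 0 -5 0 0; 0.04 -0.06 0 0 -5 0 0")

```text
time: 18.7
position: [507.0, 136.8, 216.9]
ee_rot: [[0.005, -0.437, -0.899], [0.001, -0.899, 0.437], [-1.0, -0.003, -0.004]]
contact_force: [0.2, 0.2, -0.4]
width: 39.9
```

>>> step_arm(motion="0.04 -0.04 0 0 0 0 0; 0.04 -0.08 -0.04 0 0 0 0; 0.04 -0.1 -0.04 0.04 0 0 0; 0.04 -0.1 -0.02 0.08 0 0 0; 0.04 -0.1 0 0.12 0 0 0; 0.04 -0.1 0.05 0.12 0 0 0; 0.04 -0.1 0.1 0.12 0 0 0; 0.04 -0.1 0.15 0.12 0 0 0; 0.04 -0.1 0.2 0.12 0 0 0; 0.04 -0.1 0.24 0.12 0 0 0; 0.04 -0.1 0.24 0.12 0 0 0")

```text
time: 20.08
position: [292.4, -28.5, 313.7]
ee_rot: [[0.001, -0.442, -0.897], [-0.001, -0.897, 0.442], [-1.0, 0.0, -0.001]]
contact_force: [0.9, 1.0, -0.4]
width: 40.2
```

```bash
python3 - <<'E'
from h import *
s=st()
a=cam('scene');b=cam('top')
B=b['image'].copy()
t=cv2.resize(B[192:252,192:252],(400,400),interpolation=cv2.INTER_CUBIC)
n=cv2.resize(a['image'][155:215,270:330],(400,400),interpolation=cv2.INTER_CUBIC)
def ov(o,c,u0,v0,circ):
    k=400/60
    for z,rad,col in circ:
        P=np.array([proj(c,[506+rad*np.cos(q),135.9+rad*np.sin(q),z]) for q in np.linspace(0,2*np.pi,60)])
        cv2.polylines(o,[((P-[u0,v0]+.5)*k).astype(np.int32)],True,col,1)
C=[(151.5,26.5,(0,0,255))]
ov(t,b,192,192,C);ov(n,a,270,155,C)
s2=cv2.resize(a['image'],(266,200));t2=cv2.resize(b['image'],(266,200))
o=np.zeros((600,800,3),np.uint8);o[:400,:400]=t;o[:400,400:]=n;o[400:,:266]=s2;o[400:,270:536]=t2
cv2.imwrite('pics/c5.png',o[:,:,::-1])
E
```

```text
t 20.07 p [292.4 -28.5 313.7] yang -116.2 tilt [ 0.001  -0.0005] q [-12.2 104. ] F [ 0.9  1.  -0.4] M [ 0.03 -0.07  0.06] w 40.2
```

View pics/c5.png

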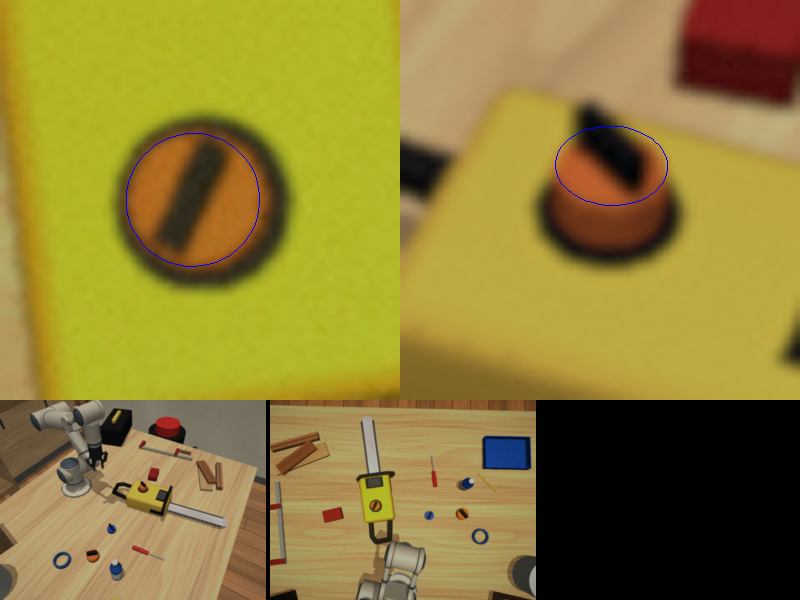

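The cap is on, upright and concentric with the collar, and the bystanders are unmoved. One numeric check of the bar angle follows, since it looks like -21°, to rule out any back-off.

```bash
python3 - <<'E'
from h import *
b=cam('top');T=b['image'].astype(int)
u,v=(222,221);P=[];W=[]
for y in range(v-12,v+13):
  for x in range(u-12,u+13):
    p=onz(b,x,y,176.5)
    if np.hypot(p[0]-505.9,p[1]-135.5)<24: P.append(p[:2]);W.append(max(0,150-T[y,x,0]))
P=np.array(P);W=np.array(W,float);m=np.average(P,axis=0,weights=W);w,V=np.linalg.eigh(np.cov((P-m).T,aweights=W))
print('bar centre',m.round(1),'angle',np.degrees(np.arctan(V[1,1]/V[0,1])),np.sqrt(12*w))
st()
E
```

```text
bar centre [506.  134.5] angle -23.041415187070253 [20.42193729 44.91263732]
t 20.23 p [293.4 -26.4 313.3] yang -115.9 tilt [-0.0002  0.0005] q [-11.8 104.1] F [ 0.1 -0.7 -0.1] M [ 0.03 -0.02 -0.01] w 39.7
```

The stop began at a bar angle of about -21° (0.02 N m per degree extrapolated to zero), and the bar now rests at -23°. So it is still at the stop with no back-off. Handing in.

```bash
python3 -c "
from h import *
print(r.sign_off())"
```

```text
the job is handed in; nothing more can be done
None
```

The smaller orange cap is screwed fully home on the filler neck and released, and I handed the job in at about 20 s.

- **Start:** I set the cap on upright. It first touched at about 14 mm above the collar with 3 N. I turned it 16° clockwise and shifted it about 1.2 mm sideways, which took off a 3 N side load. It then came down freely to about 5.8 mm, so the pins were in the thread starts. It never jammed crossed, so I didn't need to turn it back anticlockwise.
- **Screwing home:** It took about 97° clockwise along the thread pitch, with almost no load until the end stop. The stop showed at 0.2 N m with about 5 N sideways, the largest load read on the threads. I then let about 5° of elastic twist unwind and opened the gripper.
- **Last checks:** In both camera views the cap is upright and centred on the collar, the bystanders look unmoved, and the arm is clear. The grip bar rests at -23°, against about -21° where the stop began, so the cap has not backed off.
- **Small disagreements:** The tool height put the cap 0.3 mm above the collar at the stop, where about 1 mm was expected. The top camera places the bar about 2 mm off the tool reading in y. The camera offset is about its calibration tolerance. I put the height difference down to grip height, but did not check it.

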